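# Set out the mended caddies by height

### The job

Stand the four mended tea caddies upright on the display plank, one centred on each round felt pad, in order of height: the tallest on the pad nearest the vise, then step by step down to the shortest at the far end. Do not shift the celadon teacup that stands among them.

Things in the scene. Friction and masses are not known exactly. Their poses are not given: they have to be found in the camera images.
- caddy_tallest: The tallest of four mended celadon tea caddies, 105, 85, 65 and 45 mm tall (the taller, the slightly wider): an upright cylinder 52 mm across, 105 mm tall in all, pale green with gold seams and a fixed flat dark wooden lid (the top 8 mm). About 210 g, give or take 30 percent. Stands on the bench at the start. Origin: centre of its underside; z up its axis.
- caddy_second: The second tallest of four mended celadon tea caddies, 105, 85, 65 and 45 mm tall (the taller, the slightly wider): an upright cylinder 48 mm across, 85 mm tall in all, pale green with gold seams and a fixed flat dark wooden lid (the top 8 mm). About 170 g, give or take 30 percent. Stands on the bench at the start. Origin: centre of its underside; z up its axis.
- caddy_third: The third tallest of four mended celadon tea caddies, 105, 85, 65 and 45 mm tall (the taller, the slightly wider): an upright cylinder 44 mm across, 65 mm tall in all, pale green with gold seams and a fixed flat dark wooden lid (the top 8 mm). About 130 g, give or take 30 percent. Stands on the bench at the start. Origin: centre of its underside; z up its axis.
- caddy_shortest: The shortest of four mended celadon tea caddies, 105, 85, 65 and 45 mm tall (the taller, the slightly wider): an upright cylinder 40 mm across, 45 mm tall in all, pale green with gold seams and a fixed flat dark wooden lid (the top 8 mm). About 90 g, give or take 30 percent. Stands on the bench at the start. Origin: centre of its underside; z up its axis.
- pad_1: Round dark felt pad 1 of 4, counted from the left (+y) end of the display plank: 66 mm across, 2 mm thick, fixed. The pads lie 90 mm apart in a straight row along the plank (brown board 100 x 400 x 16 mm, long way roughly along y, within 9 degrees). Origin: centre of the pad's underside, 16 mm above the bench; its surface is 2 mm higher. x: across the plank, away from the robot; y: along the row.
- pad_2: Round dark felt pad 2 of 4, counted from the left (+y) end of the display plank: 66 mm across, 2 mm thick, fixed. The pads lie 90 mm apart in a straight row along the plank (brown board 100 x 400 x 16 mm, long way roughly along y, within 9 degrees). Origin: centre of the pad's underside, 16 mm above the bench; its surface is 2 mm higher. x: across the plank, away from the robot; y: along the row.
- pad_3: Round dark felt pad 3 of 4, counted from the left (+y) end of the display plank: 66 mm across, 2 mm thick, fixed. The pads lie 90 mm apart in a straight row along the plank (brown board 100 x 400 x 16 mm, long way roughly along y, within 9 degrees). Origin: centre of the pad's underside, 16 mm above the bench; its surface is 2 mm higher. x: across the plank, away from the robot; y: along the row.
- pad_4: Round dark felt pad 4 of 4, counted from the left (+y) end of the display plank: 66 mm across, 2 mm thick, fixed. The pads lie 90 mm apart in a straight row along the plank (brown board 100 x 400 x 16 mm, long way roughly along y, within 9 degrees). Origin: centre of the pad's underside, 16 mm above the bench; its surface is 2 mm higher. x: across the plank, away from the robot; y: along the row.
- vise: Black cast-iron vise fixed to the bench beyond one end of the plank (left or right), 115 to 135 mm from the nearest pad's centre. Foot 100 (x) x 84 mm (y), jaws 88 mm high, screw handle 64 mm out on its -y side; grips an upright split bamboo tube, 58 mm across, reaching 170 mm above the bench. A dark wooden block (90 x 70 x 62 mm) stands beyond the other end. Origin: centre of its foot.
- teacup: Open celadon teacup with a gold seam, 72 mm across the rim, 55 mm tall, empty, loose, 160 g. Not to be moved. Stands among the caddies at the left (+y). Origin: centre of its underside. (A squat red lacquer jar, 72 mm across, 51 mm tall, stands likewise at the right; between them lies a burnisher 130 mm long, 20 mm thick, pointing away from the robot.)

How it is judged:
At the end, for the whole second after the job is handed in: Each caddy stands upright (within 0.1 rad) and at rest on its own pad, its axis within 12 mm of the pad's centre, in falling order of height starting at the vise's end of the row (angle between each of caddy_tallest, caddy_second, caddy_third, caddy_shortest's own z axis and vertical below 0.1 rad and linear speed of each of caddy_tallest, caddy_second, caddy_third, caddy_shortest below 0.02 m/s and ((horizontal distance between vise and pad_1 below 0.2 m and horizontal distance between caddy_tallest and pad_1 below 0.012 m and z of caddy_tallest in the frame of pad_1 between -0.002 and 0.006 m and horizontal distance between caddy_second and pad_2 below 0.012 m and z of caddy_second in the frame of pad_2 between -0.002 and 0.006 m and horizontal distance between caddy_third and pad_3 below 0.012 m and z of caddy_third in the frame of pad_3 between -0.002 and 0.006 m and horizontal distance between caddy_shortest and pad_4 below 0.012 m and z of caddy_shortest in the frame of pad_4 between -0.002 and 0.006 m) or (horizontal distance between vise and pad_4 below 0.2 m and horizontal distance between caddy_tallest and pad_4 below 0.012 m and z of caddy_tallest in the frame of pad_4 between -0.002 and 0.006 m and horizontal distance between caddy_second and pad_3 below 0.012 m and z of caddy_second in the frame of pad_3 between -0.002 and 0.006 m and horizontal distance between caddy_third and pad_2 below 0.012 m and z of caddy_third in the frame of pad_2 between -0.002 and 0.006 m and horizontal distance between caddy_shortest and pad_1 below 0.012 m and z of caddy_shortest in the frame of pad_1 between -0.002 and 0.006 m))); the robot touches nothing.
It fails at once if the teacup is moved more than 25 mm or tipped (distance of teacup from where it was at the start of the episode above 0.025 m or angle between teacup's own z axis and vertical above 0.35 rad).
It also fails if it takes over 115 s, if anything falls off the work surface, if the arm or the gripper's body presses on something with over 40 N, if the wrist force passes 120 N, or if a joint passes its speed limit or range.

### The arm

A 6-joint arm with a two-finger parallel gripper is mounted at the origin on the work surface. World frame = base frame: x ahead of the robot, y to its left, z up, the work surface at z = 0. Lengths are in m, angles in rad, forces in N, time in s.
With the tool pointing down it reaches from about 0.3 to 0.775 m from the base axis. Payload 14.6 kg.
Tool frame: the origin (TCP) lies at the very end of the fingers, on their centre line; the grasp point (between the pads) lies 19 mm behind it (ctrl.hold_point_z is the z of the grasp point in the tool frame, in m); z points along the fingers, y is the direction in which the jaws open and shut (so a half turn about z gives the same grasp; the last joint's range is limited). The gripper opens to 94 mm and grips with 3 to 60 N. Pads are 16 mm wide; open, the fingers measure 119 mm over their backs; the gripper's body (75 mm by 177 mm) begins 78 mm behind the grasp point.
Start: joints at [1.045, 0.3, 1.521, -0, 1.321, -0.067], TCP at [0.244, 0.493, 0.205] pointing down, gripper open.
Joint ranges: [-3.03, 3.03], [-0.79, 2.21], [0.23, 2.52], [-1.04, 4.18], [0, 3.07], [-2.55, 2.55]. Speed limits (rad/s): [2.22, 2.22, 2.57, 3.14, 3.14, 3.14].

### API

Orientations are given as [roll, pitch, yaw] about the fixed x, y, z axes, in that order (R = Rz(yaw) Ry(pitch) Rx(roll)).
In Python, from station import ctrl, cams, hand_in gives the robot as it stands.
- The arm moves only by the tool servo_tool, never from a script. Its argument "rows" is a list of rows, each a list of 7 numbers: the shift along the world's x, y, z in m, then the turn, a rotation vector about the world's x, y, z in rad, then the gripper command: -1 is shut, 1 is fully open, values between are in proportion. A call has exactly 8 rows; each row is the pose to reach, as a shift and turn from the pose measured when the call began; what a row does not reach only later rows make up. A row lasts 1/12 s, in which the tool goes at most 41.7 mm and 7.16 degrees, less where a joint would pass 70% of its speed; a pose out of reach is approached as far as the arm can. A call with a gripper value outside its range is refused whole. The fingers move at their own pace and stop on an object; "newtons" is the grip in N (left out, the last holds). Time passes only in rows, so rows that repeat a pose let the fingers close, or fill a call up. It gives the time, the measured TCP pose, the force and the opening at its end, in the units of the state.
- ctrl.get_obs(): the state, without advancing time (a new reading comes with each control period).
- cams.camera(name): name is "scene" or "top" or "wrist"; returns a dict with "image" (420x560x3 uint8, red, green, blue), "depth" (420x560 float32, m along the optical axis (not along the pixel's ray), 0 where there is no reading), "fx", "fy", "cx", "cy" (pixels), "dist_coeffs" ([k1, k2, p1, p2, k3] as OpenCV has them; the pictures are not rectified), "rvec" (rotation vector, rad) and "tvec" (3), from world to camera coordinates, as OpenCV has them; the wrist camera has in their place "hand_eye" (4x4, takes a point from camera to tool coordinates, whose origin is the TCP and whose axes are the flange's). Camera axes: x right, y down, z forward; pixel columns grow to the right and rows downward; lengths in m; the calibration is good to about 2 mm. A picture is of the moment at which its call begins: read the wrist's pose just before it.
- hand_in(): hands the job in, once; it reports no verdict.
Trained networks look in a picture, given as the dict that the camera call returned (one of the last four; its "shot" number tells which), for a name from the list of things; names that differ only in an ending like _2 or _b are one class to them, and where a whole thing is asked for, a point or a joint stands for the part that bears it (a point fixed in the world has none). Each returns a list of dicts, best first, with "p" (0 to 1); they miss things now and then, are a little off and sometimes report something else, mostly with a low value. They report only what shows in the picture. A call takes as long as a camera call.
- cams.spot_in(picture, name): "box" ([left, top, right, bottom] as shares, 0 to 1, of the picture: columns of its width, rows of its height, round what is visible of it).
- cams.place_of(picture, name): "at" ([column, row] as shares, 0 to 1, of the picture: columns of its width, rows of its height: a listed point, or the origin of a listed thing).
The state is a dict: "time_s": time; "qpos": joint angles; "joint_vel": joint speeds; "tau": joint torques, N m; "ee_pos": TCP position; "eef_rot": TCP orientation; "force": force on the tool from outside, world axes, zero at the start; "moment": the same for the moment, N m; "grip_width": finger opening in m.
Only numpy, scipy, OpenCV 4.12 (cv2) and the standard library are available. Lean on these libraries where they do the work, as an engineer would, in place of code of your own. Each camera call takes 0.05 s, during which the arm holds its last target.

## Working session

There is one attempt and no reset: what is moved stays moved. The work goes in short steps, Python scripts to look and compute and a tool call to move; the robot and the scene stay as the last step left them, time stands still between calls to the robot, and variables do not carry over. Pictures are saved under pics/ and viewed, and the job is handed in when it is done.

Besides the shell and the picture viewer there is one more tool, called in YAML: its name, and indented under it one key for each argument. servo_tool: Moves the arm, as the interface text tells. Its arguments: {"type":"object","properties":{"rows":{"type":"array"},"newtons":{"type":"number"}},"required":["rows"]}

```bash
mkdir -p pics; ls; cat > h.py <<'E'
import numpy as np, cv2
from station import ctrl, cams, hand_in
def save(c,n,s=1.0): cv2.imwrite('pics/'+n,cv2.resize(c['image'][:,:,::-1],None,fx=s,fy=s,interpolation=cv2.INTER_CUBIC))
def KD(c): return np.array([[c['fx'],0,c['cx']],[0,c['fy'],c['cy']],[0,0,1]]),np.array(c['dist_coeffs'],float)
def cloud(c):
    K,D=KD(c); H,W=c['depth'].shape
    u,v=np.meshgrid(np.arange(W),np.arange(H))
    p=cv2.undistortPoints(np.stack([u,v],-1).reshape(-1,1,2).astype(float),K,D).reshape(H,W,2)
    d=c['depth'][...,None]
    X=np.concatenate([p*d,d],-1)
    R=cv2.Rodrigues(np.array(c['rvec'],float))[0]; t=np.array(c['tvec'],float).ravel()
    return (X-t)@R, (c['depth']>0)
E
cat > a.py <<'E'
from h import *
o=ctrl.get_obs(); print(o['time_s'],o['ee_pos'],o['eef_rot'],o['grip_width'],ctrl.hold_point_z)
for n in ['scene','top']:
    c=cams.camera(n); save(c,n+'0.png',1.4)
    np.save(n+'_c.npy',c,allow_pickle=True)
    for k in ['caddy_tallest','caddy_second','caddy_third','caddy_shortest','pad_1','vise','teacup']:
        print(n,k,[(np.round(np.array(r['at'])*[560,420]),round(r['p'],2)) for r in cams.place_of(c,k)][:5])
E
python3 a.py
```

```text
pics
0.0 [0.24345818 0.49288863 0.20487971] [-3.14044908e+00 -4.99006951e-05  2.68277284e+00] 0.09398282223074902 -0.0188
scene caddy_tallest [(array([352., 151.]), 0.61)]
scene caddy_second [(array([288., 185.]), 0.87)]
scene caddy_third [(array([123., 250.]), 0.58)]
scene caddy_shortest [(array([209., 213.]), 0.58)]
scene pad_1 [(array([226., 270.]), 0.66), (array([333., 220.]), 0.63), (array([264., 249.]), 0.61), (array([299., 235.]), 0.59)]
scene vise [(array([376., 209.]), 0.82), (array([300., 237.]), 0.32)]
scene teacup [(array([316., 164.]), 0.87), (array([124., 249.]), 0.74)]
top caddy_tallest [(array([158., 258.]), 0.82), (array([325., 251.]), 0.63)]
top caddy_second []
top caddy_third [(array([415., 251.]), 0.51), (array([254., 179.]), 0.39)]
top caddy_shortest [(array([328., 256.]), 0.75), (array([410., 255.]), 0.31)]
top pad_1 [(array([285., 179.]), 0.94), (array([249., 176.]), 0.93), (array([356., 181.]), 0.79)]
top vise [(array([208., 173.]), 0.55), (array([251., 246.]), 0.39)]
top teacup [(array([207., 255.]), 0.88), (array([283., 178.]), 0.42)]
```

View pics/scene0.png

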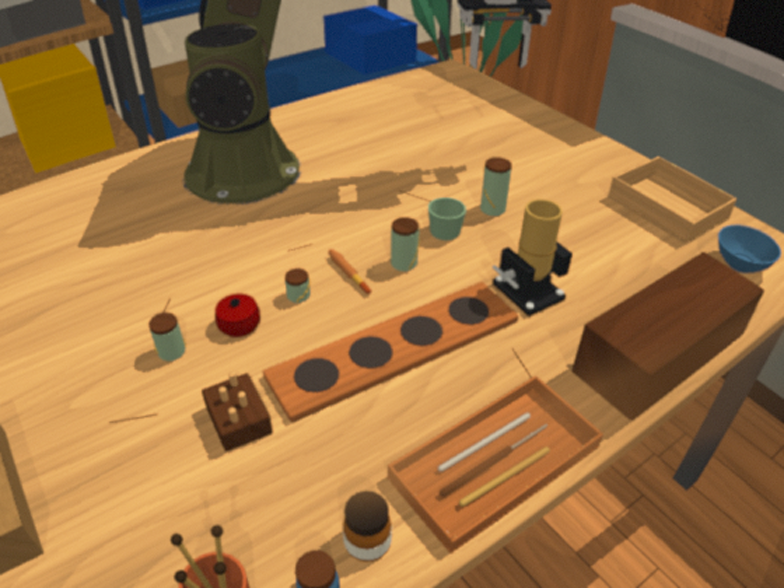

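View pics/top0.png

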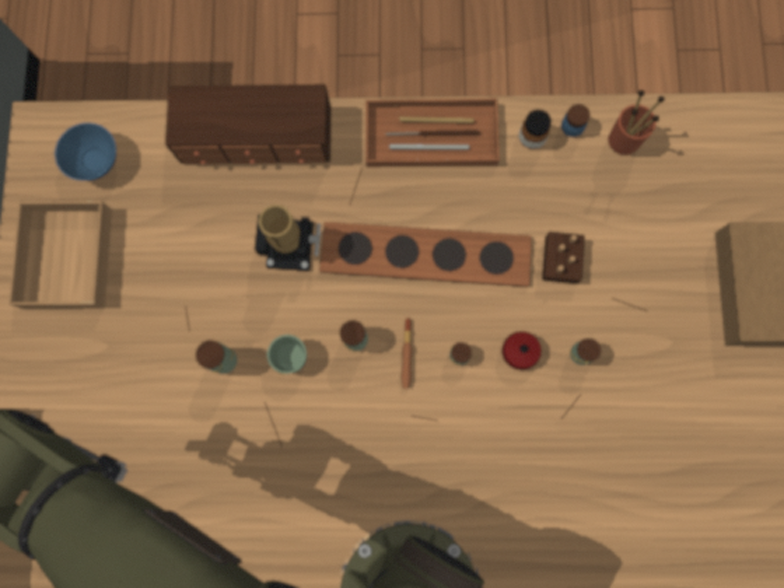

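The vise is at the left (+y), by pad 1, so the tallest caddy goes on pad_1 and the shortest on pad_4. In the top view, the row from left to right is tallest (158,258), cup, second, burnisher, shortest, red jar, third. Next I measure positions.

```bash
cat > m.py <<'E'
from h import *
for n in ['top','scene']:
    c=np.load(n+'_c.npy',allow_pickle=True).item()
    P,ok=cloud(c)
    bench=P[ok&(np.abs(P[...,2])<.01)]; print(n,'bench z',np.median(bench[:,2]))
    # objects
    Z=P[...,2]; m=(ok&(Z>.03)&(Z<.19)&(P[...,0]>.2)&(P[...,0]<.5)&(np.abs(P[...,1])<.45)).astype(np.uint8)
    k,l,s,ce=cv2.connectedComponentsWithStats(m)
    for i in range(1,k):
        if s[i,4]<30: continue
        q=P[l==i]; zt=np.percentile(q[:,2],95); t=q[q[:,2]>zt-.005]
        (cx,cy),r=cv2.minEnclosingCircle(t[:,:2].astype(np.float32))
        print(n,s[i,4],np.round(ce[i]),'top z',round(zt,4),'circ',round(cx,4),round(cy,4),'r',round(r,4),'mean',t.mean(0).round(4))
    # pads : dark on plank height
    g=c['image'].astype(int).max(2)
    m=(ok&(Z>.008)&(Z<.028)&(g<75)&(P[...,0]>.3)&(P[...,0]<.62)).astype(np.uint8)
    k,l,s,ce=cv2.connectedComponentsWithStats(m)
    for i in range(1,k):
        if s[i,4]<150: continue
        u=ce[i].reshape(1,1,2); q=P[l==i]
        K,D=KD(c); r=cv2.undistortPoints(u,K,D).ravel(); R=cv2.Rodrigues(np.array(c['rvec'],float))[0]; t=np.array(c['tvec'],float).ravel()
        o=-R.T@t; d=R.T@np.r_[r,1]; print(n,'dark',s[i],ce[i].round(1),(o+d*(.018-o[2])/d[2]).round(4),np.median(q,0).round(4))
E
python3 m.py
```

```text
top bench z 0.0002237689818709869
top 334 [252. 238.] top z 0.0894 circ 0.4563 0.0966 r 0.0233 mean [0.4568 0.0972 0.0869]
top 557 [373. 249.] top z 0.0477 circ 0.4295 -0.2116 r 0.0314 mean [ 0.4317 -0.2109  0.0459]
top 247 [203. 251.] top z 0.0582 circ 0.4236 0.2176 r 0.0357 mean [0.4246 0.2163 0.0558]
top 279 [419. 250.] top z 0.07 circ 0.4266 -0.324 r 0.0213 mean [ 0.427  -0.324   0.0675]
top 492 [153. 254.] top z 0.1085 circ 0.4182 0.3442 r 0.0253 mean [0.4175 0.3446 0.1061]
top 190 [329. 251.] top z 0.05 circ 0.4254 -0.0987 r 0.0187 mean [ 0.425  -0.0978  0.0473]
top dark [310 179  22  14 230] [320.6 185. ] [ 0.6048 -0.0812  0.018 ] [ 0.6054 -0.0821  0.0177]
top dark [343 179  23  16 291] [354.4 185.9] [ 0.6014 -0.171   0.018 ] [ 0.6016 -0.1706  0.018 ]
top dark [191 181  31  12 237] [205.3 186. ] [0.6045 0.2262 0.018 ] [0.6061 0.2275 0.0141]
top dark [276 180  22  11 176] [286.8 184. ] [0.6082 0.0085 0.018 ] [0.6087 0.0081 0.0181]
scene bench z 0.0010800758375890548
scene 607 [354. 128.] top z 0.1061 circ 0.4205 0.3467 r 0.0271 mean [0.4217 0.3442 0.1047]
scene 444 [319. 152.] top z 0.056 circ 0.4262 0.2189 r 0.0379 mean [0.425  0.2194 0.0544]
scene 537 [289. 170.] top z 0.0867 circ 0.4586 0.0991 r 0.0244 mean [0.4601 0.0975 0.0852]
scene 237 [212. 199.] top z 0.0476 circ 0.4279 -0.0989 r 0.0201 mean [ 0.4281 -0.0984  0.0457]
scene 556 [168. 221.] top z 0.0479 circ 0.436 -0.2104 r 0.0241 mean [ 0.4352 -0.2112  0.0455]
scene 487 [118. 235.] top z 0.068 circ 0.4271 -0.3231 r 0.023 mean [ 0.429  -0.3234  0.0664]
scene dark [287 227  23  13 163] [296.4 232.1] [0.6089 0.0087 0.018 ] [0.6094 0.0085 0.018 ]
scene dark [251 242  26  17 258] [261.6 248.3] [ 0.6062 -0.0807  0.018 ] [ 0.607  -0.0806  0.018 ]
scene dark [211 257  29  20 355] [223.3 265.5] [ 0.6018 -0.1711  0.018 ] [ 0.6038 -0.1714  0.0194]
```

```bash
cat > p.py <<'E'
from h import *
for n in ['top','scene']:
    c=np.load(n+'_c.npy',allow_pickle=True).item()
    P,ok=cloud(c); K,D=KD(c); R=cv2.Rodrigues(np.array(c['rvec'],float))[0]; t=np.array(c['tvec'],float).ravel(); o=-R.T@t
    # rectified patch of plane z=.018 : 1px = 1mm, x .5-.7, y -.3..0.3
    xs=np.arange(.52,.7,.001); ys=np.arange(.28,-.3,-.001)
    X,Y=np.meshgrid(xs[::-1],ys,indexing='ij'); W=np.stack([X,Y,0*X+.018],-1).reshape(-1,3)
    uv=cv2.projectPoints(W,np.array(c['rvec'],float),t,K,D)[0].reshape(X.shape+(2,)).astype(np.float32)
    im=cv2.remap(c['image'],uv[...,0],uv[...,1],cv2.INTER_LINEAR)
    cv2.imwrite(f'pics/rect_{n}.png',im[:,:,::-1])
    m=((im[...,0].astype(int)-im[...,2])<35).astype(np.uint8)
    m&=(im.max(2)<110).astype(np.uint8)
    m=cv2.morphologyEx(m,cv2.MORPH_OPEN,np.ones((7,7)))
    k,l,s,ce=cv2.connectedComponentsWithStats(m)
    for i in range(1,k):
        if s[i,4]>500: print(n,s[i],(.699-.001*(s[i,1]+s[i,3]/2-.5)).round(4),(.28-.001*(s[i,0]+s[i,2]/2-.5)).round(4),'cent',(xs[-1]-.001*ce[i][1]).round(4),(.28-.001*ce[i][0]).round(4))
E
python3 p.py
```

```text
top [   0    9  115  105 6063] 0.638 0.223 cent 0.6293 0.2172
top [ 150   40   64   62 3122] 0.6285 0.0985 cent 0.6288 0.099
top [ 241   47   62   62 2991] 0.6215 0.0085 cent 0.6215 0.0087
top [ 331   54   61   62 2978] 0.6145 -0.081 cent 0.6145 -0.0809
top [ 420   61   62   62 3003] 0.6075 -0.1705 cent 0.6075 -0.1706
scene [  13    0   97  155 9438] 0.622 0.219 cent 0.6344 0.2223
scene [ 150   40   61   59 2853] 0.63 0.1 cent 0.6304 0.0998
scene [ 241   47   60   59 2823] 0.623 0.0095 cent 0.6231 0.0094
scene [ 331   54   60   60 2836] 0.6155 -0.0805 cent 0.6158 -0.0802
scene [ 420   61   61   60 2885] 0.6085 -0.17 cent 0.6086 -0.17
```

```bash
python3 -c "
import cv2,numpy as np
a=cv2.imread('pics/rect_top.png');b=cv2.imread('pics/rect_scene.png');cv2.imwrite('pics/rect.png',np.vstack([a,b]))"
```

```text
(no output)
```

View pics/rect.png

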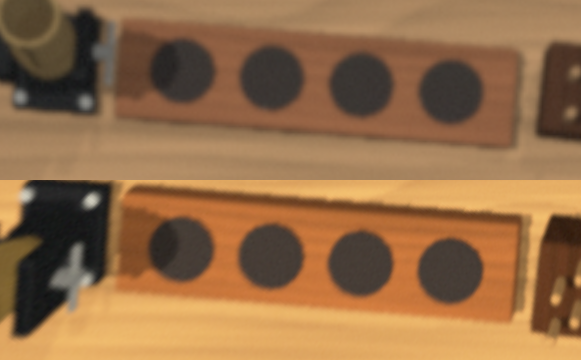

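Fixed targets (x,y): pads 1–4 at (.629,.099), (.622,.009), (.615,−.081) and (.608,−.170). Caddies: tallest (.4195,.3445), second (.4575,.0975), third (.427,−.3235), shortest (.427,−.0988). I'll grip along x (yaw π/2), which keeps the fingers clear of the vise handle and the cup. I start with the tallest.

servo_tool:
  rows:
    - [0.015, -0.012, 0, 0, 0, -0.09, 1]
    - [0.03, -0.025, 0, 0, 0, -0.18, 1]
    - [0.044, -0.037, 0, 0, 0, -0.28, 1]
    - [0.059, -0.049, 0, 0, 0, -0.37, 1]
    - [0.074, -0.062, 0, 0, 0, -0.46, 1]
    - [0.088, -0.074, 0, 0, 0, -0.56, 1]
    - [0.103, -0.086, 0, 0, 0, -0.65, 1]
    - [0.118, -0.099, 0, 0, 0, -0.74, 1]
  newtons: 20

```text
time_s: 1.47
ee_pos: [0.3622, 0.3935, 0.2055]
eef_rot: [3.141, -0.0, 1.938]
force: [-0.2, 0.1, 0.2]
grip_width: 0.0941
```

servo_tool:
  rows:
    - [0.014, -0.012, 0, 0, 0, -0.09, 1]
    - [0.029, -0.025, 0, 0, 0, -0.18, 1]
    - [0.043, -0.037, 0, 0, 0, -0.28, 1]
    - [0.0573, -0.049, 0, 0, 0, -0.367, 1]
    - [0.0573, -0.049, -0.015, 0, 0, -0.367, 1]
    - [0.0573, -0.049, -0.035, 0, 0, -0.367, 1]
    - [0.0573, -0.049, -0.055, 0, 0, -0.367, 1]
    - [0.0573, -0.049, -0.065, 0, 0, -0.367, 1]

```text
time_s: 2.13
ee_pos: [0.4189, 0.344, 0.1384]
eef_rot: [-3.14, 0.001, 1.571]
force: [0.1, 0.4, 0.0]
grip_width: 0.094
```

```bash
cat > w.py <<'E'
from h import *
import sys
from scipy.spatial.transform import Rotation as Ro
o=ctrl.get_obs(); c=cams.camera('wrist'); save(c,sys.argv[1],1.2); print(o['ee_pos'],o['eef_rot'],c['hand_eye'])
c['rvec']=np.zeros(3);c['tvec']=np.zeros(3); P,ok=cloud(c)
T=np.array(c['hand_eye']); Rw=Ro.from_euler('xyz',o['eef_rot']).as_matrix()
Q=(P@T[:3,:3].T+T[:3,3])@Rw.T+o['ee_pos']
zt=float(sys.argv[2]); m=(ok&(abs(Q[...,2]-zt)<.006)).astype(np.uint8)
k,l,s,ce=cv2.connectedComponentsWithStats(m)
for i in range(1,k):
    if s[i,4]>200:
        q=Q[l==i]; print(s[i],cv2.minEnclosingCircle(q[:,:2].astype(np.float32)),q.mean(0),(q.min(0)+q.max(0))/2)
E
python3 w.py w1.png .105
```

```text
[0.41894865 0.34397164 0.1383822 ] [-3.13971598e+00  1.32107667e-03  1.57113558e+00] [[ 2.65660898e-04 -9.62035818e-01 -2.72923092e-01  7.89940820e-02]
 [ 9.99999962e-01  2.76183059e-04 -1.35962904e-07 -3.60101917e-04]
 [ 7.55075355e-05 -2.72923082e-01  9.62035855e-01 -1.79329735e-01]
 [ 0.00000000e+00  0.00000000e+00  0.00000000e+00  1.00000000e+00]]
[ 242  200   68   66 3407] ((0.41835346817970276, 0.3462885618209839), 0.025516873225569725) [0.41842017 0.3476026  0.10495661] [0.41836933 0.34627402 0.10299154]
```

View pics/w1.png

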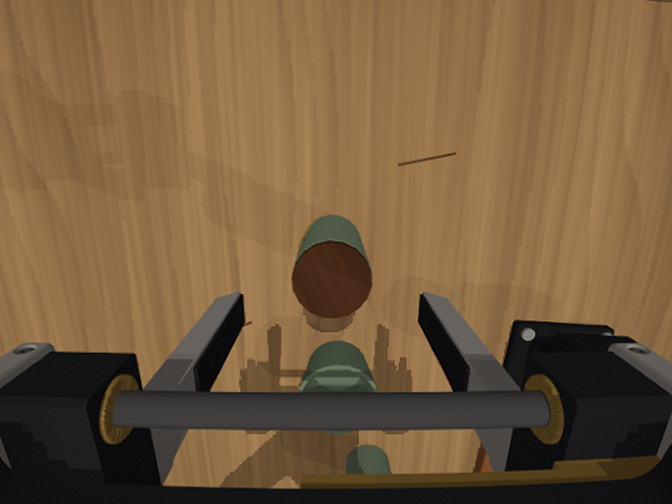

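The wrist picture shows the lid centred between the open fingers at about (332,280), near world (.4184,.346). I descend and grip.

servo_tool:
  rows:
    - [0, 0.001, -0.012, 0, 0, 0, 1]
    - [0, 0.0015, -0.032, 0, 0, 0, 1]
    - [0, 0.0015, -0.052, 0, 0, 0, 1]
    - [0, 0.0015, -0.072, 0, 0, 0, 1]
    - [0, 0.0015, -0.082, 0, 0, 0, 1]
    - [0, 0.0015, -0.082, 0, 0, 0, 1]
    - [0, 0.0015, -0.082, 0, 0, 0, -1]
    - [0, 0.0015, -0.082, 0, 0, 0, -1]

```text
time_s: 2.85
ee_pos: [0.4192, 0.3458, 0.0568]
eef_rot: [-3.14, 0.001, 1.571]
force: [-1.5, -0.3, 0.5]
grip_width: 0.0839
```

servo_tool:
  rows:
    - [0, 0, 0, 0, 0, 0, -1]
    - [0, 0, 0, 0, 0, 0, -1]
    - [0, 0, 0, 0, 0, 0, -1]
    - [0, 0, 0, 0, 0, 0, -1]
    - [0, 0, 0, 0, 0, 0, -1]
    - [0, 0, 0, 0, 0, 0, -1]
    - [0, 0, 0, 0, 0, 0, -1]
    - [0, 0, 0, 0, 0, 0, -1]

```text
time_s: 3.52
ee_pos: [0.4192, 0.3458, 0.057]
eef_rot: [-3.14, 0.001, 1.571]
force: [-2.5, -0.1, 4.6]
grip_width: 0.0513
```

servo_tool:
  rows:
    - [0, 0, 0.008, 0, 0, 0, -1]
    - [0, 0, 0.025, 0, 0, 0, -1]
    - [0, 0, 0.045, 0, 0, 0, -1]
    - [0, 0, 0.065, 0, 0, 0, -1]
    - [0, 0, 0.085, 0, 0, 0, -1]
    - [0, 0, 0.105, 0, 0, 0, -1]
    - [0, 0, 0.122, 0, 0, 0, -1]
    - [0, 0, 0.13, 0, 0, 0, -1]

```text
time_s: 4.18
ee_pos: [0.4196, 0.3461, 0.1895]
eef_rot: [3.141, -0.0, 1.571]
force: [0.9, 0.7, -1.7]
grip_width: 0.0507
```

servo_tool:
  rows:
    - [0, -0.01, 0, 0, 0, 0, -1]
    - [0.002, -0.035, 0, 0, 0, 0, -1]
    - [0.004, -0.065, 0, 0, 0, 0, -1]
    - [0.006, -0.095, 0, 0, 0, 0, -1]
    - [0.008, -0.125, 0, 0, 0, 0, -1]
    - [0.01, -0.155, 0, 0, 0, 0, -1]
    - [0.015, -0.185, 0, 0, 0, 0, -1]
    - [0.03, -0.205, 0, 0, 0, 0, -1]

```text
time_s: 4.85
ee_pos: [0.4482, 0.1384, 0.1887]
eef_rot: [-3.141, 0.0, 1.571]
force: [-0.8, -0.3, -2.2]
grip_width: 0.0507
```

servo_tool:
  rows:
    - [0.015, -0.01, 0, 0, 0, 0, -1]
    - [0.04, -0.02, 0, 0, 0, 0, -1]
    - [0.07, -0.03, 0, 0, 0, 0, -1]
    - [0.1, -0.039, 0, 0, 0, 0, -1]
    - [0.13, -0.039, 0, 0, 0, 0, -1]
    - [0.16, -0.039, 0, 0, 0, 0, -1]
    - [0.177, -0.039, 0, 0, 0, 0, -1]
    - [0.181, -0.039, 0, 0, 0, 0, -1]

```text
time_s: 5.52
ee_pos: [0.6303, 0.0983, 0.1865]
eef_rot: [-3.138, 0.001, 1.57]
force: [-0.4, -0.1, -3.2]
grip_width: 0.051
```

servo_tool:
  rows:
    - [0, 0, -0.012, 0, 0, 0, -1]
    - [0, 0, -0.032, 0, 0, 0, -1]
    - [0, 0, -0.055, 0, 0, 0, -1]
    - [0, 0, -0.075, 0, 0, 0, -1]
    - [0, 0, -0.09, 0, 0, 0, -1]
    - [0, 0, -0.098, 0, 0, 0, -1]
    - [0, 0, -0.1, 0, 0, 0, -1]
    - [0, 0, -0.1, 0, 0, 0, -1]

```text
time_s: 6.18
ee_pos: [0.6297, 0.0982, 0.0862]
eef_rot: [-3.138, 0.001, 1.57]
force: [-0.1, 0.7, -1.3]
grip_width: 0.0509
```

servo_tool:
  rows:
    - [-0.0005, 0.001, -0.003, 0, 0, 0, -1]
    - [-0.0005, 0.001, -0.006, 0, 0, 0, -1]
    - [-0.0005, 0.001, -0.009, 0, 0, 0, -1]
    - [-0.0005, 0.001, -0.0105, 0, 0, 0, -1]
    - [-0.0005, 0.001, -0.011, 0, 0, 0, -1]
    - [-0.0005, 0.001, -0.011, 0, 0, 0, -1]
    - [-0.0005, 0.001, -0.011, 0, 0, 0, -1]
    - [-0.0005, 0.001, -0.011, 0, 0, 0, -1]

```text
time_s: 6.85
ee_pos: [0.6293, 0.0992, 0.0753]
eef_rot: [-3.138, 0.001, 1.57]
force: [0.6, 0.9, -1.9]
grip_width: 0.051
```

servo_tool:
  rows:
    - [0, 0, -0.0005, 0, 0, 0, -1]
    - [0, 0, -0.001, 0, 0, 0, -1]
    - [0, 0, -0.001, 0, 0, 0, -1]
    - [0, 0, -0.001, 0, 0, 0, 0.3]
    - [0, 0, -0.001, 0, 0, 0, 1]
    - [0, 0, -0.001, 0, 0, 0, 1]
    - [0, 0, -0.001, 0, 0, 0, 1]
    - [0, 0, -0.001, 0, 0, 0, 1]

```text
time_s: 7.52
ee_pos: [0.6293, 0.0992, 0.0742]
eef_rot: [-3.138, 0.001, 1.57]
force: [-0.2, -0.4, -0.3]
grip_width: 0.0808
```

servo_tool:
  rows:
    - [0, 0, 0, 0, 0, 0, 1]
    - [0, 0, 0.008, 0, 0, 0, 1]
    - [0, 0, 0.028, 0, 0, 0, 1]
    - [0, 0, 0.05, 0, 0, 0, 1]
    - [0, 0, 0.075, 0, 0, 0, 1]
    - [0, 0, 0.095, 0, 0, 0, 1]
    - [0, 0, 0.105, 0, 0, 0, 1]
    - [0, 0, 0.11, 0, 0, 0, 1]

```text
time_s: 8.18
ee_pos: [0.6297, 0.0993, 0.1862]
eef_rot: [-3.14, 0.0, 1.57]
force: [0.5, -0.4, -0.4]
grip_width: 0.0939
```

servo_tool:
  rows:
    - [-0.015, 0, 0, 0, 0, 0, 1]
    - [-0.045, -0.001, 0, 0, 0, 0, 1]
    - [-0.08, -0.002, 0, 0, 0, 0, 1]
    - [-0.115, -0.002, 0, 0, 0, 0, 1]
    - [-0.145, -0.002, 0, 0, 0, 0, 1]
    - [-0.165, -0.002, -0.01, 0, 0, 0, 1]
    - [-0.172, -0.002, -0.03, 0, 0, 0, 1]
    - [-0.172, -0.002, -0.05, 0, 0, 0, 1]

```text
time_s: 8.85
ee_pos: [0.4563, 0.0973, 0.1356]
eef_rot: [-3.141, 0.0, 1.571]
force: [0.6, -0.2, -0.2]
grip_width: 0.0941
```

```bash
python3 w.py w2.png .085
```

```text
[0.45625659 0.09734221 0.13563405] [-3.14087216e+00  3.23784524e-04  1.57061439e+00] [[ 2.65338081e-04 -9.62035888e-01 -2.72922847e-01  7.89939765e-02]
 [ 9.99999962e-01  2.75983693e-04 -6.16095365e-07 -3.59633088e-04]
 [ 7.59149612e-05 -2.72922837e-01  9.62035924e-01 -1.79330809e-01]
 [ 0.00000000e+00  0.00000000e+00  0.00000000e+00  1.00000000e+00]]
[ 469    0   91  131 3999] ((0.6398801207542419, 0.22350051999092102), 0.053968824446201324) [0.62912292 0.21630217 0.08635507] [0.63715409 0.22337136 0.08500012]
[450 196  53  58 553] ((0.624427080154419, 0.10154269635677338), 0.025476939976215363) [0.60977006 0.10848436 0.08494085] [0.61884673 0.1021647  0.08499766]
[ 249  200   58   56 2519] ((0.4571915566921234, 0.09815438836812973), 0.02350633405148983) [0.45723985 0.09928356 0.08493101] [0.45725821 0.09826757 0.08336799]
```

View pics/w2.png

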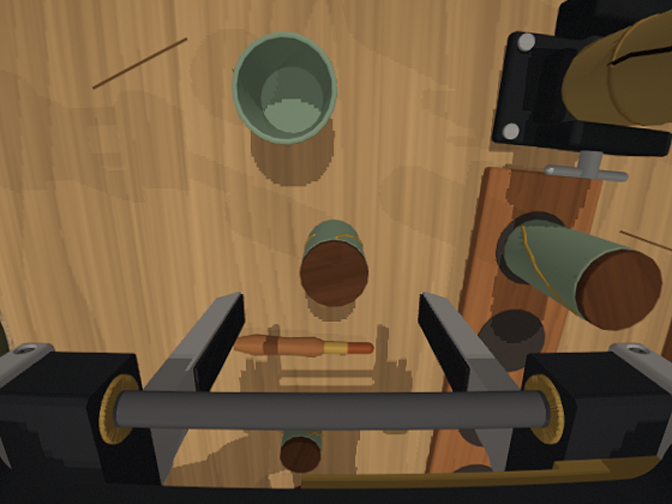

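The tallest stands upright on pad 1 (about 560,260). The second's lid at (334,273) sits between the fingers, and the cup is untouched. I descend and grip.

servo_tool:
  rows:
    - [0.001, 0.001, -0.012, 0, 0, 0, 1]
    - [0.001, 0.001, -0.032, 0, 0, 0, 1]
    - [0.001, 0.001, -0.055, 0, 0, 0, 1]
    - [0.001, 0.001, -0.078, 0, 0, 0, 1]
    - [0.001, 0.001, -0.09, 0, 0, 0, 1]
    - [0.001, 0.001, -0.0945, 0, 0, 0, 1]
    - [0.001, 0.001, -0.0945, 0, 0, 0, -1]
    - [0.001, 0.001, -0.0945, 0, 0, 0, -1]

```text
time_s: 9.57
ee_pos: [0.4565, 0.0981, 0.0377]
eef_rot: [-3.135, 0.001, 1.57]
force: [-0.4, -0.1, 0.3]
grip_width: 0.0843
```

servo_tool:
  rows:
    - [0, 0, 0, 0, 0, 0, -1]
    - [0, 0, 0, 0, 0, 0, -1]
    - [0, 0, 0, 0, 0, 0, -1]
    - [0, 0, 0, 0, 0, 0, -1]
    - [0, 0, 0, 0, 0, 0, -1]
    - [0, 0, 0, 0, 0, 0, -1]
    - [0, 0, 0, 0, 0, 0, -1]
    - [0, 0, 0, 0, 0, 0, -1]

```text
time_s: 10.23
ee_pos: [0.4568, 0.0981, 0.038]
eef_rot: [-3.136, 0.001, 1.57]
force: [0.2, 0.4, 5.0]
grip_width: 0.0471
```

servo_tool:
  rows:
    - [0, 0, 0.008, 0, 0, 0, -1]
    - [0, 0, 0.025, 0, 0, 0, -1]
    - [0, 0, 0.045, 0, 0, 0, -1]
    - [0, 0, 0.065, 0, 0, 0, -1]
    - [0, -0.01, 0.075, 0, 0, 0, -1]
    - [0.01, -0.03, 0.08, 0, 0, 0, -1]
    - [0.025, -0.05, 0.08, 0, 0, 0, -1]
    - [0.045, -0.07, 0.08, 0, 0, 0, -1]

```text
time_s: 10.9
ee_pos: [0.5016, 0.0267, 0.1183]
eef_rot: [-3.136, 0.001, 1.571]
force: [-0.2, -0.0, -2.0]
grip_width: 0.0469
```

servo_tool:
  rows:
    - [0.015, -0.007, 0, 0, 0, 0, -1]
    - [0.04, -0.0175, 0, 0, 0, 0, -1]
    - [0.065, -0.0175, 0, 0, 0, 0, -1]
    - [0.09, -0.0175, 0, 0, 0, 0, -1]
    - [0.112, -0.0175, 0, 0, 0, 0, -1]
    - [0.12, -0.0175, -0.005, 0, 0, 0, -1]
    - [0.12, -0.0175, -0.02, 0, 0, 0, -1]
    - [0.12, -0.0175, -0.035, 0, 0, 0, -1]

```text
time_s: 11.57
ee_pos: [0.6213, 0.0086, 0.0823]
eef_rot: [-3.135, 0.001, 1.571]
force: [-0.3, 0.1, -2.7]
grip_width: 0.0466
```

servo_tool:
  rows:
    - [0.0007, 0.0005, -0.006, -0.005, 0, 0, -1]
    - [0.0007, 0.0005, -0.014, -0.005, 0, 0, -1]
    - [0.0007, 0.0005, -0.02, -0.005, 0, 0, -1]
    - [0.0007, 0.0005, -0.024, -0.005, 0, 0, -1]
    - [0.0007, 0.0005, -0.0255, -0.005, 0, 0, -1]
    - [0.0007, 0.0005, -0.0265, -0.005, 0, 0, -1]
    - [0.0007, 0.0005, -0.027, -0.005, 0, 0, -1]
    - [0.0007, 0.0005, -0.027, -0.005, 0, 0, -1]

```text
time_s: 12.23
ee_pos: [0.6221, 0.0091, 0.0561]
eef_rot: [-3.136, 0.006, 1.571]
force: [-4.4, -0.9, 3.8]
grip_width: 0.0468
```

servo_tool:
  rows:
    - [0, 0, 0, 0, 0, 0, 0.2]
    - [0, 0, 0, 0, 0, 0, 1]
    - [0, 0, 0, 0, 0, 0, 1]
    - [0, 0, 0, 0, 0, 0, 1]
    - [0, 0, 0, 0, 0, 0, 1]
    - [0, 0, 0, 0, 0, 0, 1]
    - [0, 0, 0.005, 0, 0, 0, 1]
    - [0, 0, 0.02, 0, 0, 0, 1]

```text
time_s: 12.9
ee_pos: [0.6211, 0.0091, 0.0746]
eef_rot: [-3.133, 0.006, 1.571]
force: [-0.4, 0.5, 0.6]
grip_width: 0.0935
```

servo_tool:
  rows:
    - [0, 0, 0.02, 0, 0, 0, 1]
    - [0, 0, 0.04, 0, 0, 0, 1]
    - [0, 0, 0.065, 0, 0, 0, 1]
    - [0, 0, 0.075, 0, 0, 0, 1]
    - [-0.02, -0.015, 0.075, 0, 0, 0, 1]
    - [-0.05, -0.035, 0.075, 0, 0, 0, 1]
    - [-0.08, -0.06, 0.075, 0, 0, 0, 1]
    - [-0.11, -0.085, 0.07, 0, 0, 0, 1]

```text
time_s: 13.57
ee_pos: [0.5099, -0.0764, 0.1448]
eef_rot: [-3.134, 0.006, 1.572]
force: [1.0, -1.4, -0.0]
grip_width: 0.0941
```

servo_tool:
  rows:
    - [-0.015, -0.005, 0, 0.006, -0.007, 0, 1]
    - [-0.035, -0.01, -0.005, 0.006, -0.007, 0, 1]
    - [-0.055, -0.016, -0.015, 0.006, -0.007, 0, 1]
    - [-0.075, -0.022, -0.03, 0.006, -0.007, 0, 1]
    - [-0.083, -0.0224, -0.045, 0.006, -0.007, 0, 1]
    - [-0.083, -0.0224, -0.05, 0.006, -0.007, 0, 1]
    - [-0.083, -0.0224, -0.05, 0.006, -0.007, 0, 1]
    - [-0.083, -0.0224, -0.05, 0.006, -0.007, 0, 1]

```text
time_s: 14.23
ee_pos: [0.4277, -0.0988, 0.0952]
eef_rot: [-3.141, 0.0, 1.572]
force: [-1.2, -0.3, 0.1]
grip_width: 0.0938
```

```bash
python3 w.py w3.png .045
```

```text
[ 0.42765963 -0.09879911  0.09523771] [-3.14106520e+00  4.02077825e-04  1.57212429e+00] [[ 2.65277874e-04 -9.62035942e-01 -2.72922654e-01  7.89945313e-02]
 [ 9.99999962e-01  2.75827171e-04 -2.85017633e-07 -3.60586579e-04]
 [ 7.55536808e-05 -2.72922644e-01  9.62035979e-01 -1.79330865e-01]
 [ 0.00000000e+00  0.00000000e+00  0.00000000e+00  1.00000000e+00]]
[500  61  34  65 707] ((0.6146030426025391, 0.008214198984205723), 0.022913025692105293) [0.60222119 0.00642432 0.04505732] [0.60682727 0.0081893  0.04500183]
[ 250  204   48   47 1736] ((0.42562150955200195, -0.09744597226381302), 0.0194222554564476) [ 0.42571212 -0.09662152  0.04487271] [ 0.42535367 -0.09734174  0.04330204]
[253 312  53  15 406] ((0.43029242753982544, -0.19252070784568787), 0.02390928380191326) [ 0.43124941 -0.18824421  0.04006635] [ 0.43029243 -0.18615575  0.04075384]
[258 358  45  11 246] ((0.4314388036727905, -0.2295372486114502), 0.02107027918100357) [ 0.43128739 -0.23235139  0.04021   ] [ 0.43143881 -0.23414742  0.04075489]
```

View pics/w3.png

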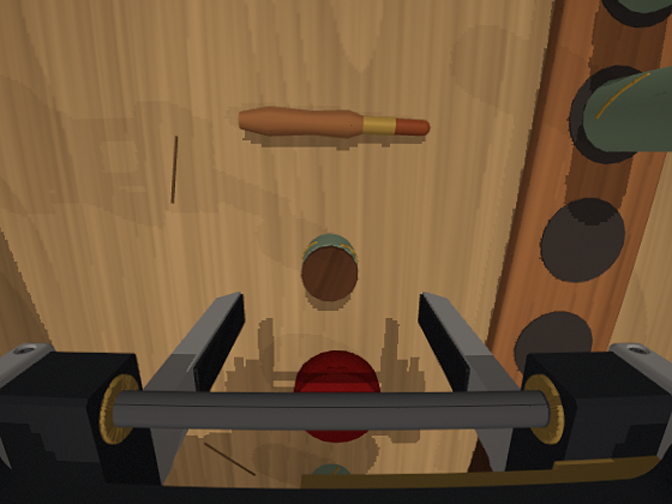

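The second caddy stands on pad 2 (about 605,115). The shortest's lid at (330,273) is at (.426,−.0975). I descend and grip it.

servo_tool:
  rows:
    - [-0.0015, 0.001, -0.012, 0, 0, 0, 1]
    - [-0.0015, 0.001, -0.03, 0, 0, 0, 1]
    - [-0.0015, 0.001, -0.05, 0, 0, 0, 1]
    - [-0.0015, 0.001, -0.068, 0, 0, 0, 1]
    - [-0.0015, 0.001, -0.078, 0, 0, 0, 1]
    - [-0.0015, 0.001, -0.081, 0, 0, 0, 1]
    - [-0.0015, 0.001, -0.081, 0, 0, 0, -1]
    - [-0.0015, 0.001, -0.081, 0, 0, 0, -1]

```text
time_s: 14.95
ee_pos: [0.427, -0.0979, 0.0153]
eef_rot: [3.141, 0.001, 1.572]
force: [-0.0, -0.8, 0.6]
grip_width: 0.0835
```

servo_tool:
  rows:
    - [0, 0, 0, 0, 0, 0, -1]
    - [0, 0, 0, 0, 0, 0, -1]
    - [0, 0, 0, 0, 0, 0, -1]
    - [0, 0, 0, 0, 0, 0, -1]
    - [0, 0, 0, 0, 0, 0, -1]
    - [0, 0, 0, 0, 0, 0, -1]
    - [0, 0, 0, 0, 0, 0, -1]
    - [0, 0, 0, 0, 0, 0, -1]

```text
time_s: 15.62
ee_pos: [0.427, -0.0979, 0.0153]
eef_rot: [3.141, 0.001, 1.572]
force: [-0.1, 0.6, 1.2]
grip_width: 0.0389
```

servo_tool:
  rows:
    - [0, 0, 0.008, 0, 0, 0, -1]
    - [0, 0, 0.025, 0, 0, 0, -1]
    - [0, 0, 0.045, 0, 0, 0, -1]
    - [0, 0, 0.065, 0, 0, 0, -1]
    - [0.01, 0, 0.075, 0, 0, 0, -1]
    - [0.03, -0.01, 0.08, 0, 0, 0, -1]
    - [0.055, -0.025, 0.08, 0, 0, 0, -1]
    - [0.08, -0.04, 0.08, 0, 0, 0, -1]

```text
time_s: 16.28
ee_pos: [0.5082, -0.1384, 0.0966]
eef_rot: [3.139, 0.001, 1.573]
force: [-0.4, 0.8, -1.1]
grip_width: 0.0391
```

servo_tool:
  rows:
    - [0.015, -0.007, 0, 0, 0, 0, -1]
    - [0.035, -0.018, 0, 0, 0, 0, -1]
    - [0.06, -0.032, 0, 0, 0, 0, -1]
    - [0.085, -0.032, 0, 0, 0, 0, -1]
    - [0.1, -0.032, -0.005, 0, 0, 0, -1]
    - [0.1, -0.032, -0.02, 0, 0, 0, -1]
    - [0.1, -0.032, -0.035, 0, 0, 0, -1]
    - [0.1, -0.032, -0.045, 0, 0, 0, -1]

```text
time_s: 16.95
ee_pos: [0.6077, -0.1701, 0.0504]
eef_rot: [3.141, 0.001, 1.573]
force: [0.1, 0.2, -0.7]
grip_width: 0.0387
```

servo_tool:
  rows:
    - [0, -0.0005, -0.004, 0, 0, 0, -1]
    - [0, -0.0005, -0.009, 0, 0, 0, -1]
    - [0, -0.0005, -0.013, 0, 0, 0, -1]
    - [0, -0.0005, -0.015, 0, 0, 0, -1]
    - [0, -0.0005, -0.0165, 0, 0, 0, -1]
    - [0, -0.0005, -0.0175, 0, 0, 0, -1]
    - [0, -0.0005, -0.0175, 0, 0, 0, -1]
    - [0, -0.0005, -0.0175, 0, 0, 0, -1]

```text
time_s: 17.62
ee_pos: [0.6079, -0.1707, 0.0334]
eef_rot: [3.14, 0.001, 1.573]
force: [0.0, -0.2, 2.3]
grip_width: 0.039
```

servo_tool:
  rows:
    - [0, 0, 0, 0, 0, 0, 0.0]
    - [0, 0, 0, 0, 0, 0, 1]
    - [0, 0, 0, 0, 0, 0, 1]
    - [0, 0, 0, 0, 0, 0, 1]
    - [0, 0, 0, 0, 0, 0, 1]
    - [0, 0, 0, 0, 0, 0, 1]
    - [0, 0, 0.005, 0, 0, 0, 1]
    - [0, 0, 0.02, 0, 0, 0, 1]

```text
time_s: 18.28
ee_pos: [0.6069, -0.1704, 0.0519]
eef_rot: [-3.14, -0.0, 1.573]
force: [-0.9, 1.5, 0.4]
grip_width: 0.0887
```

servo_tool:
  rows:
    - [0, 0, 0.02, 0, 0, 0, 1]
    - [0, 0, 0.045, 0, 0, 0, 1]
    - [0, 0, 0.07, 0, 0, 0, 1]
    - [-0.01, -0.01, 0.075, 0, 0, 0, 1]
    - [-0.035, -0.03, 0.075, 0, 0, 0, 1]
    - [-0.06, -0.055, 0.075, 0, 0, 0, 1]
    - [-0.085, -0.08, 0.075, 0, 0, 0, 1]
    - [-0.11, -0.1, 0.07, 0, 0, 0, 1]

```text
time_s: 18.95
ee_pos: [0.4954, -0.272, 0.1224]
eef_rot: [-3.141, 0.001, 1.573]
force: [-0.1, -0.7, -0.5]
grip_width: 0.0943
```

Now the third, at (.427,−.3235).

servo_tool:
  rows:
    - [-0.015, -0.01, 0, 0, 0, 0, 1]
    - [-0.03, -0.023, 0, 0, 0, 0, 1]
    - [-0.05, -0.038, 0, 0, 0, 0, 1]
    - [-0.065, -0.05, 0, 0, 0, 0, 1]
    - [-0.069, -0.0515, -0.005, 0, 0, 0, 1]
    - [-0.069, -0.0515, -0.01, 0, 0, 0, 1]
    - [-0.069, -0.0515, -0.01, 0, 0, 0, 1]
    - [-0.069, -0.0515, -0.01, 0, 0, 0, 1]

```text
time_s: 19.62
ee_pos: [0.4268, -0.3228, 0.1119]
eef_rot: [-3.14, 0.0, 1.574]
force: [0.8, -1.1, 0.6]
grip_width: 0.0934
```

```bash
python3 w.py w4.png .065
```

```text
[ 0.42681588 -0.32281357  0.11191604] [-3.14031152e+00  1.86680698e-04  1.57368878e+00] [[ 2.65443376e-04 -9.62035913e-01 -2.72922757e-01  7.89951163e-02]
 [ 9.99999962e-01  2.75910961e-04  2.60621491e-08 -3.61646988e-04]
 [ 7.52773075e-05 -2.72922747e-01  9.62035950e-01 -1.79330703e-01]
 [ 0.00000000e+00  0.00000000e+00  0.00000000e+00  1.00000000e+00]]
[ 502    0   54   59 2403] ((0.6072492599487305, -0.1706516295671463), 0.020488513633608818) [ 0.60560983 -0.17128874  0.06286769] [ 0.6075166  -0.17123983  0.06225135]
[ 250  206   54   52 2152] ((0.42667338252067566, -0.32422012090682983), 0.0216791070997715) [ 0.42691256 -0.32303369  0.0649032 ] [ 0.4268726  -0.32403549  0.06305242]
```

View pics/w4.png

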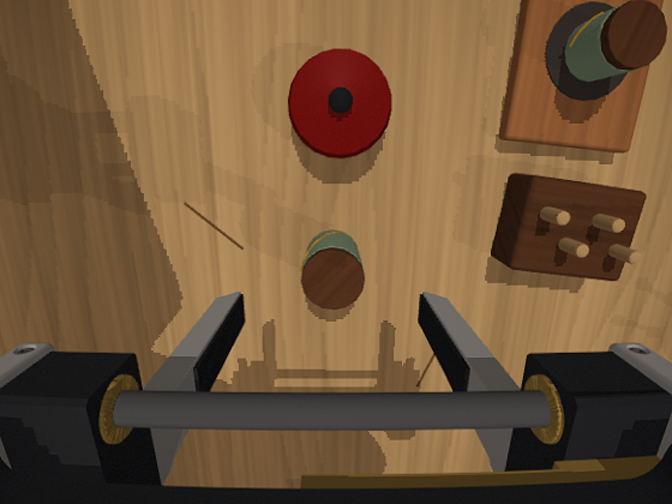

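The shortest stands on pad 4 (top right). The third's lid at (333,278) is at (.427,−.324). I descend and grip it.

servo_tool:
  rows:
    - [0, -0.001, -0.012, 0, 0, 0, 1]
    - [0, -0.001, -0.03, 0, 0, 0, 1]
    - [0, -0.001, -0.05, 0, 0, 0, 1]
    - [0, -0.001, -0.07, 0, 0, 0, 1]
    - [0, -0.001, -0.082, 0, 0, 0, 1]
    - [0, -0.001, -0.085, 0, 0, 0, 1]
    - [0, -0.001, -0.085, 0, 0, 0, -1]
    - [0, -0.001, -0.085, 0, 0, 0, -1]

```text
time_s: 20.33
ee_pos: [0.4274, -0.324, 0.0278]
eef_rot: [-3.141, 0.001, 1.574]
force: [0.8, -0.7, 0.4]
grip_width: 0.0841
```

servo_tool:
  rows:
    - [0, 0, 0, 0, 0, 0, -1]
    - [0, 0, 0, 0, 0, 0, -1]
    - [0, 0, 0, 0, 0, 0, -1]
    - [0, 0, 0, 0, 0, 0, -1]
    - [0, 0, 0, 0, 0, 0, -1]
    - [0, 0, 0, 0, 0, 0, -1]
    - [0, 0, 0, 0, 0, 0, -1]
    - [0, 0, 0, 0, 0, 0, -1]

```text
time_s: 21.0
ee_pos: [0.4275, -0.3241, 0.0279]
eef_rot: [-3.141, 0.001, 1.574]
force: [0.0, 0.5, 2.9]
grip_width: 0.0431
```

servo_tool:
  rows:
    - [0, 0, 0.008, 0, 0, 0, -1]
    - [0, 0, 0.025, 0, 0, 0, -1]
    - [0, 0, 0.045, 0, 0, 0, -1]
    - [0, 0, 0.065, 0, 0, 0, -1]
    - [0, 0, 0.085, 0, 0, 0, -1]
    - [0, 0.01, 0.1, 0, 0, 0, -1]
    - [0.005, 0.035, 0.105, 0, 0, 0, -1]
    - [0.01, 0.065, 0.105, 0, 0, 0, -1]

```text
time_s: 21.67
ee_pos: [0.4378, -0.2595, 0.1348]
eef_rot: [3.14, 0.003, 1.572]
force: [0.7, 0.2, -1.4]
grip_width: 0.0427
```

servo_tool:
  rows:
    - [0.005, 0.025, 0, 0, 0, 0, -1]
    - [0.015, 0.055, 0, 0, 0, 0, -1]
    - [0.03, 0.085, 0, 0, 0, 0, -1]
    - [0.05, 0.115, 0, 0, 0, 0, -1]
    - [0.075, 0.145, 0, 0, 0, 0, -1]
    - [0.1, 0.17, 0, 0, 0, 0, -1]
    - [0.13, 0.179, 0, 0, 0, 0, -1]
    - [0.155, 0.179, 0, 0, 0, 0, -1]

```text
time_s: 22.33
ee_pos: [0.5942, -0.0779, 0.1354]
eef_rot: [3.139, 0.003, 1.575]
force: [-0.0, 0.2, -1.4]
grip_width: 0.0429
```

servo_tool:
  rows:
    - [0.015, 0, 0, 0, 0, 0, -1]
    - [0.021, 0, -0.005, 0, 0, 0, -1]
    - [0.021, 0, -0.02, 0, 0, 0, -1]
    - [0.021, 0, -0.035, 0, 0, 0, -1]
    - [0.021, 0, -0.05, 0, 0, 0, -1]
    - [0.021, 0, -0.065, 0, 0, 0, -1]
    - [0.021, 0, -0.073, 0, 0, 0, -1]
    - [0.021, 0, -0.075, 0, 0, 0, -1]

```text
time_s: 23.0
ee_pos: [0.614, -0.078, 0.0589]
eef_rot: [-3.141, 0.002, 1.575]
force: [0.1, -0.0, -1.1]
grip_width: 0.0429
```

servo_tool:
  rows:
    - [0.001, -0.0015, -0.003, 0, 0, 0, -1]
    - [0.001, -0.0026, -0.006, 0, 0, 0, -1]
    - [0.001, -0.0026, -0.009, 0, 0, 0, -1]
    - [0.001, -0.0026, -0.011, 0, 0, 0, -1]
    - [0.001, -0.0026, -0.0125, 0, 0, 0, -1]
    - [0.001, -0.0026, -0.0135, 0, 0, 0, -1]
    - [0.001, -0.0026, -0.0135, 0, 0, 0, -1]
    - [0.001, -0.0026, -0.0135, 0, 0, 0, -1]

```text
time_s: 23.67
ee_pos: [0.6151, -0.0806, 0.0459]
eef_rot: [3.142, 0.002, 1.575]
force: [-2.8, 0.2, 3.0]
grip_width: 0.0429
```

servo_tool:
  rows:
    - [0, 0, 0, 0, 0, 0, 0.1]
    - [0, 0, 0, 0, 0, 0, 1]
    - [0, 0, 0, 0, 0, 0, 1]
    - [0, 0, 0, 0, 0, 0, 1]
    - [0, 0, 0, 0, 0, 0, 1]
    - [0, 0, 0, 0, 0, 0, 1]
    - [0, 0, 0.005, 0, 0, 0, 1]
    - [0, 0, 0.02, 0, 0, 0, 1]

```text
time_s: 24.33
ee_pos: [0.6141, -0.0804, 0.0644]
eef_rot: [-3.138, 0.002, 1.575]
force: [-0.5, -0.8, -0.2]
grip_width: 0.092
```

servo_tool:
  rows:
    - [0, 0, 0.02, 0, 0, 0, 1]
    - [0, 0, 0.045, 0, 0, 0, 1]
    - [0, 0, 0.07, 0, 0, 0, 1]
    - [0, 0, 0.095, 0, 0, 0, 1]
    - [-0.02, 0, 0.12, 0, 0, 0, 1]
    - [-0.05, 0, 0.14, 0, 0, 0, 1]
    - [-0.08, 0, 0.15, 0, 0, 0, 1]
    - [-0.11, 0, 0.15, 0, 0, 0, 1]

```text
time_s: 25.0
ee_pos: [0.5035, -0.0805, 0.217]
eef_rot: [3.141, 0.003, 1.575]
force: [0.6, -0.7, 0.4]
grip_width: 0.0941
```

servo_tool:
  rows:
    - [-0.025, 0, 0, 0, 0, 0, 1]
    - [-0.055, 0, 0, 0, 0, 0, 1]
    - [-0.085, 0, 0, 0, 0, 0, 1]
    - [-0.11, 0, 0, 0, 0, 0, 1]
    - [-0.13, 0, 0, 0, 0, 0, 1]
    - [-0.14, 0, 0, 0, 0, 0, 1]
    - [-0.14, 0, 0, 0, 0, 0, 1]
    - [-0.14, 0, 0, 0, 0, 0, 1]

```text
time_s: 25.67
ee_pos: [0.3641, -0.0806, 0.2176]
eef_rot: [3.14, 0.003, 1.574]
force: [0.5, -0.0, 0.3]
grip_width: 0.0942
```

```bash
cat > f.py <<'E'
from h import *
pads=[(.629,.0992),(.622,.009),(.615,-.0806),(.608,-.1704)]
for n in ['top','scene']:
    c=cams.camera(n); save(c,n+'_end.png',1.4); P,ok=cloud(c)
    for (x,y),h in zip(pads,[.123,.103,.083,.063]):
        m=ok&(np.abs(P[...,2]-h)<.007)&(np.hypot(P[...,0]-x,P[...,1]-y)<.045)
        q=P[m]; print(n,h,len(q),[np.round(v,4) for v in cv2.minEnclosingCircle(q[:,:2].astype(np.float32))],'mean off',(q[:,:2].mean(0)-[x,y]).round(4),'z',np.median(q[:,2]).round(4))
print(ctrl.get_obs()['time_s'])
E
python3 f.py
```

```text
top 0.123 324 [array([0.628 , 0.0982]), np.float64(0.026)] mean off [-0.0018 -0.0011] z 0.1223
top 0.103 264 [array([0.6202, 0.0084]), np.float64(0.0238)] mean off [-0.002  -0.0008] z 0.1027
top 0.083 222 [array([ 0.6126, -0.0821]), np.float64(0.0233)] mean off [-0.0018 -0.0014] z 0.0828
top 0.063 168 [array([ 0.6066, -0.171 ]), np.float64(0.0195)] mean off [-0.0012 -0.0003] z 0.0628
scene 0.123 322 [array([0.6299, 0.0992]), np.float64(0.0263)] mean off [ 0.0028 -0.0024] z 0.1229
scene 0.103 313 [array([0.6235, 0.0087]), np.float64(0.0242)] mean off [ 0.003  -0.0018] z 0.103
scene 0.083 285 [array([ 0.6149, -0.0811]), np.float64(0.0226)] mean off [ 0.0032 -0.0015] z 0.0831
scene 0.063 257 [array([ 0.6077, -0.1701]), np.float64(0.0202)] mean off [ 0.0022 -0.001 ] z 0.0633
25.7667
```

View pics/scene_end.png

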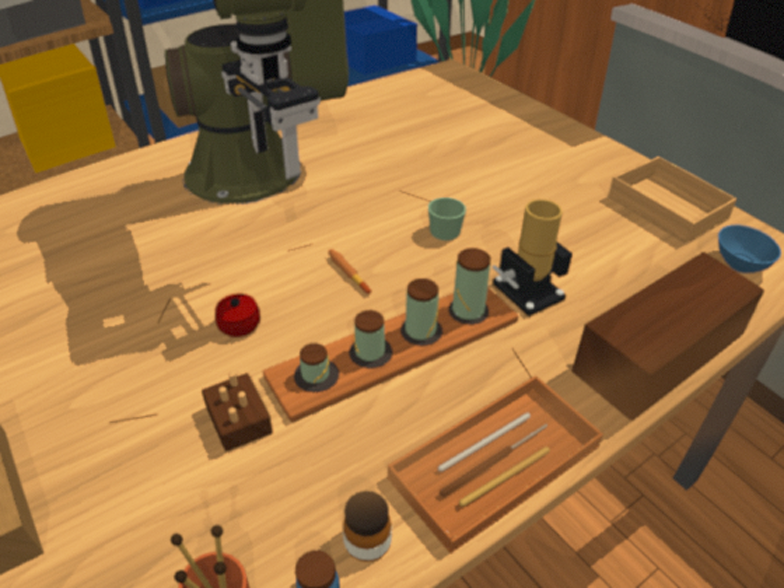

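View pics/top_end.png

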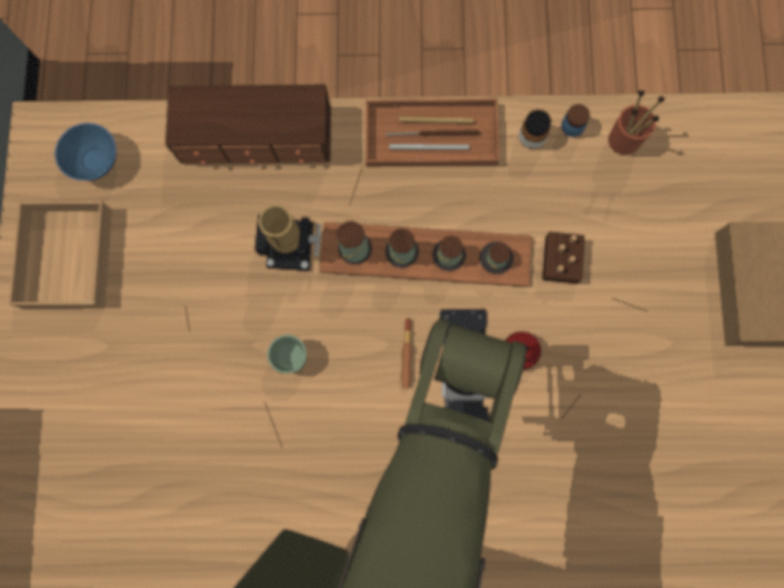

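Both pictures show all four caddies upright on their pads in falling order from the vise: in the scene view (471,285), (422,310), (370,338) and (314,366). The cup has not moved from (446,218).

```bash
python3 -c "
from station import hand_in
print(hand_in())"
```

```text
the job is handed in; nothing more can be done
None
```

All four caddies now stand upright on the display plank in falling order of height, and I handed the job in at about 26 s of the 115 s. The vise is at the left (+y) end, so the tallest is on pad 1, the second on pad 2, the third on pad 3 and the shortest on pad 4.

- **Position:** in the last check, with the top and scene cameras, every lid centre was within about 3 mm of its pad centre. The limit is 12 mm.
- **Height and uprightness:** the measured lid heights were 122–123, 103, 83 and 63 mm, within 1 mm of each caddy's own height plus the 18 mm to the pad surface.
- **Teacup and arm:** the cup looks unmoved in both pictures. The arm was clear of everything, with the gripper open.
- **Disagreement:** the two cameras differ by about 2–5 mm in x. I put that down to calibration error and the angle of view, and it is still well inside the limit.

No check failed, but the hand-in gives no verdict.

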